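Stand a slim kit carton on end in the file stand beside the centrifuge

TASK

A slim kit carton has been left lying flat on the low tube rack. Stand it upright on its narrow end on the base of the file stand, directly in front of the two cartons already standing there, in line with them and with its broad face up against the front one. Leave those two standing in their places and do not disturb the other things on the bench.

Things in the scene. Friction and masses are not known exactly. Their poses are not given: they have to be found in the camera images.
- carton: The carton to stand up: flat white paper carton, brown label, 140 mm long (own x), 56 mm wide (y), 24 mm thick (z), about 0.14 kg, rigid. Origin at its centre. It starts lying flat, z up, its length along the tube rack's, underside 30 mm above the bench, overhanging the rack by about 8 mm on both long sides and 15 mm at both ends. Either end may go down, either broad face forward.
- tube_rack: Low white tube rack fixed to the bench, lying roughly left-right, 110 mm (own x) by 40 mm (own y) by 30 mm high; the carton lies lengthwise on it. Origin at the centre of its underside, on the bench.
- file_stand: Grey plastic file stand fixed to the bench: base 170 mm (own x) by 130 mm (own y), 8 mm thick, open at front and sides, with an upright back wall 125 mm tall, 6 mm thick, its front face at own x = +75 mm. Origin at the centre of the base's underside, on the bench; own x points from the open front to the back wall, roughly to the robot's left (+y); z up.
- front_carton: White carton already standing on the base, front one of the row: 28 mm thick (own x, along the row), 48 mm wide (own y), 130 mm tall (z). Loose, about 0.16 kg. Origin at the centre of its underside, own x points to the back wall; the carton goes on the free base in front of it (own -x).
- back_carton: White carton standing between the front carton and the back wall: 32 mm thick (own x), 50 mm wide (own y), 150 mm tall. Loose, about 0.2 kg. Origin at the centre of its underside.
- adapter_a: Bystander: white tube adapter, round, 62 mm across, 70 mm tall plus two 30 mm black pins on top (100 mm in all), between rack and stand. Origin at the centre of its underside.
- adapter_b: Bystander: another such adapter, at the right of the bench. Origin at the centre of its underside.
- bucket_a: Bystander: blue centrifuge bucket, 88 mm across, 105 mm tall, at the left. Origin at the centre of its underside.
- bucket_b: Bystander: blue centrifuge bucket, same size, at the right. Origin at the centre of its underside.
- cap_a: Bystander: clear plastic cap, 90 mm across, 30 mm tall, on the midline beyond adapter_a. Origin at the centre of its underside.
- cap_b: Bystander: another such cap, on the midline near the robot. Origin at the centre of its underside.
- well_plate: Bystander: flat white well plate, 127 by 85 by 14 mm, at the left. Origin at the centre of its underside.
There are look-alikes about, which are no part of the job. What is shaped like the carton but black, green or pink is not meant.

How it is judged:
At the end, for the whole second after the job is handed in: Carton at rest on a narrow end on the stand's base, 5 deg from vertical at most, broad face within 11 deg of square to the row, gap to the front carton under 11 mm, within 18 mm sideways of it; the other two cartons within 5 deg of vertical and 20 mm of their start ((angle between carton's own x axis and vertical below 0.09 rad or angle between carton's own x axis and vertical above 3.0516 rad) and angle between the z axis of carton and the x axis of file_stand, either way round below 0.2 rad and x of carton in the frame of front_carton between -0.037 and -0.02 m and y of carton in the frame of front_carton between -0.018 and 0.018 m and z of carton in the frame of file_stand between 0.073 and 0.083 m and linear speed of carton below 0.02 m/s and angular speed of carton below 0.1 rad/s and angle between each of front_carton, back_carton's own z axis and vertical below 0.09 rad and distance of each of front_carton, back_carton from where it was at the start of the episode below 0.02 m); the robot touches nothing.
It fails at once if a standing carton is knocked over (angle between any of front_carton, back_carton's own z axis and vertical above 0.4 rad).
It fails at once if another thing on the bench is pushed more than 40 mm or tipped over (distance of any of adapter_a, adapter_b, bucket_a, bucket_b, cap_a, cap_b, well_plate from where it was at the start of the episode above 0.04 m or angle between any of adapter_a, adapter_b, bucket_a, bucket_b, cap_a, cap_b, well_plate's own z axis and vertical above 0.5 rad).
It also fails if it takes over 48 s, if anything falls off the work surface, if the arm or the gripper's body presses on something with over 40 N, if the wrist force passes 120 N, or if a joint passes its speed limit or range.

ROBOT

A 6-joint arm with a two-finger parallel gripper is mounted at the origin on the work surface. World frame = base frame: x ahead of the robot, y to its left, z up, the work surface at z = 0. Lengths are in m, angles in rad, forces in N, time in s.
With the tool pointing down it reaches from about 0.375 to 0.9 m from the base axis. Payload 3.1 kg.
Tool frame: the origin (TCP) lies midway between the tips of the shut fingers; the grasp point (between the pads) lies 19 mm behind it; z points along the fingers, y is the line along which they close (so a half turn about z gives the same grasp; the last joint's range is limited). The gripper opens to 87 mm and grips with 3 to 60 N. Pads are 19 mm wide; open, the fingers measure 117 mm over their backs; the gripper's body (75 mm by 190 mm) begins 51 mm behind the grasp point.
Start: joints at [0.997, 0.527, 1.433, -0, 1.181, -0.178], TCP at [0.241, 0.577, 0.223] pointing down, gripper open.
Joint ranges: [-3.08, 3.08], [-0.75, 2.2], [0.22, 2.44], [-1.43, 4.57], [0, 2.65], [-2.85, 2.85]. Speed limits (rad/s): [2.79, 2.79, 3.14, 3.14, 3.14, 3.14].

INTERFACE

Orientations are given as a unit quaternion [x, y, z, w].
In Python, from rig import robot gives the robot as it stands.
- The arm moves only by the shell command python3 -m jog 'ROWS' [FORCE]. ROWS is a JSON object of lists of equal length, an entry for each row: "dp": the shift along the tool's x, y, z in mm, a list of three; "delta_rot": the turn, a rotation vector about the tool's x, y, z in rad, a list of three; "gripper": the opening, from -1 (shut) to 1 (fully open). A call has 1 to 12 rows; each row is the pose to reach, as a shift and turn from the pose commanded when the call began, along the tool's axes at that moment; what a row does not reach only later rows make up. A row lasts 1/10 s, in which the tool goes at most 50 mm and 8.59 degrees, less where a joint would pass 70% of its speed; a pose out of reach is approached as far as the arm can. A call with a gripper value outside its range is refused whole. The fingers move at their own pace and stop on an object; FORCE is the grip in N (left out, the last holds). Time passes only in rows, so rows that repeat a pose let the fingers close. It gives the time, the measured TCP pose, the force, the opening and the grip force at its end, in the units of the state.
- robot.get_obs(): the state, without advancing time (a new reading comes with each control period).
- robot.camera(name): name is "scene" or "top" or "wrist"; returns the picture (400x640x3 uint8, red, green, blue); there is no depth.
- robot.camera_model(name): a dict with "fx", "fy", "cx", "cy" (pixels), "k1" (the pictures are not rectified: a ray, as slopes to the right and down, at radius r is drawn at 1 + k1 r^2 times it, then the intrinsics apply), "xyz" and "orientation" of the camera in the world; the wrist camera has in their place "T_tool_cam" (4x4, takes a point from camera to tool coordinates, whose origin is the TCP and whose axes are the flange's). Camera axes: x right, y down, z forward; pixel columns grow to the right and rows downward; lengths in m; the calibration is good to about 2 mm. A picture is of the moment at which its call begins: read the wrist's pose just before it. camera_model takes no time and is no camera call.
- robot.hand_in(): hands the job in; it is judged then, once.
Trained networks look in the newest picture that a camera, given by its name, has taken for a name from the list of things; names that differ only in an ending like _2 or _b are one class to them, and where a whole thing is asked for, a point or a joint stands for the part that bears it (a point fixed in the world has none). Each returns a list of dicts, best first, with "score" (0 to 1); they miss things now and then, are a little off and sometimes report something else, mostly with a low value. They report only what shows in the picture. A call takes as long as a camera call. They do not tell look-alikes from the thing itself.
- robot.search_frame(name, camera): "rect" ([left, top, right, bottom] in pixels, round what is visible of it).
The state is a dict: "time": time; "q": joint angles; "joint_velocities": joint speeds; "joint_torque": joint torques, N m; "position": TCP position; "tool_rot": TCP orientation; "ft_force": force on the tool from outside, world axes, zero at the start; "moment": the same for the moment, N m; "grip_width": finger opening in m; "grip_force": force on a finger pad.
Only numpy, scipy, OpenCV 4.12 (cv2) and the standard library are available. Lean on these libraries where they do the work, as an engineer would, in place of code of your own. Each camera call takes 0.05 s, during which the arm holds its last target. There are 200 camera calls.

## Working session

There is one attempt and no reset: what is moved stays moved. The work goes in short steps, Python scripts to look and compute and a shell command to move; the robot and the scene stay as the last step left them, time stands still between calls to the robot, and variables do not carry over. Pictures are saved under pics/ and viewed, at most 10 in all, crops included, and the job is handed in when it is done.

```bash
mkdir -p pics; ls; cat > h.py <<'E'
import numpy as np, cv2
from scipy.spatial.transform import Rotation as R
from rig import robot
def pose(cam):
    m=robot.camera_model(cam)
    if 'T_tool_cam' in m:
        o=robot.get_obs(); T=np.eye(4); T[:3,:3]=R.from_quat(o['tool_rot']).as_matrix(); T[:3,3]=o['position']
        T=T@np.array(m['T_tool_cam']); return m,T[:3,:3],T[:3,3]
    return m,R.from_quat(m['orientation']).as_matrix(),np.array(m['xyz'])
def ray(m,u,v):
    x=(u-m['cx'])/m['fx'];y=(v-m['cy'])/m['fy']; a,b=x,y
    for _ in range(30):
        s=1+m['k1']*(a*a+b*b); a,b=x/s,y/s
    return np.array([a,b,1])
def onz(P,u,v,z):
    m,Rm,t=P; d=Rm@ray(m,u,v); return t+d*(z-t[2])/d[2]
def proj(P,p):
    m,Rm,t=P; c=Rm.T@(np.array(p)-t); a,b=c[0]/c[2],c[1]/c[2]; s=1+m['k1']*(a*a+b*b)
    return np.array([m['cx']+m['fx']*a*s,m['cy']+m['fy']*b*s])
def save(im,f): cv2.imwrite('pics/'+f,cv2.cvtColor(im,cv2.COLOR_RGB2BGR))
E
python3 - <<'E'
from h import *
for c in ['top','scene']:
    im=robot.camera(c); save(im,c+'0.png')
    P=pose(c); print(c,P[2].round(3),P[1].round(2).tolist(),P[0]['fx'],P[0]['k1'])
    for n in ['carton','tube_rack','file_stand','front_carton','back_carton','adapter_a']:
        print(n,[(np.round(d['rect']).tolist(),round(d['score'],2)) for d in robot.search_frame(n,c)][:4])
E
```

```text
pics
top [ 0.509 -0.01   1.208] [[-0.01, -1.0, 0.08], [-1.0, 0.01, -0.0], [0.0, -0.08, -1.0]] 427.40759695344883 0.019030441132859396
carton [([387.0, 179.0, 443.0, 208.0], 0.85), ([453.0, 136.0, 508.0, 183.0], 0.78), ([383.0, 240.0, 439.0, 268.0], 0.77), ([345.0, 132.0, 394.0, 156.0], 0.65)]
tube_rack []
file_stand [([178.0, 208.0, 251.0, 263.0], 0.63)]
front_carton [([193.0, 225.0, 215.0, 243.0], 0.62)]
back_carton [([177.0, 229.0, 192.0, 245.0], 0.82)]
adapter_a [([305.0, 198.0, 331.0, 219.0], 0.79), ([461.0, 250.0, 487.0, 271.0], 0.57)]
scene [ 1.897 -0.067  0.907] [[0.07, 0.54, -0.84], [1.0, -0.05, 0.05], [-0.02, -0.84, -0.54]] 464.3578653646176 -0.06737891963894867
carton [([227.0, 187.0, 268.0, 204.0], 0.92), ([259.0, 238.0, 305.0, 258.0], 0.85), ([223.0, 203.0, 264.0, 223.0], 0.83), ([158.0, 226.0, 197.0, 258.0], 0.81)]
tube_rack [([224.0, 219.0, 261.0, 231.0], 0.65)]
file_stand [([373.0, 172.0, 424.0, 210.0], 0.93)]
front_carton [([399.0, 163.0, 410.0, 199.0], 0.64)]
back_carton [([405.0, 153.0, 422.0, 199.0], 0.94)]
adapter_a [([310.0, 192.0, 326.0, 218.0], 0.81), ([194.0, 177.0, 209.0, 202.0], 0.66), ([229.0, 218.0, 262.0, 230.0], 0.22)]
```

View pics/top0.png

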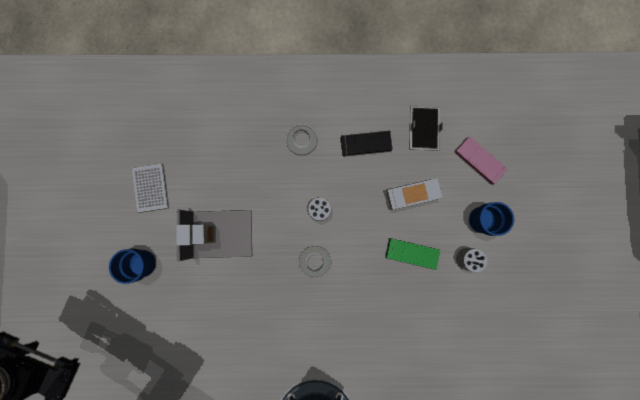

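View pics/scene0.png

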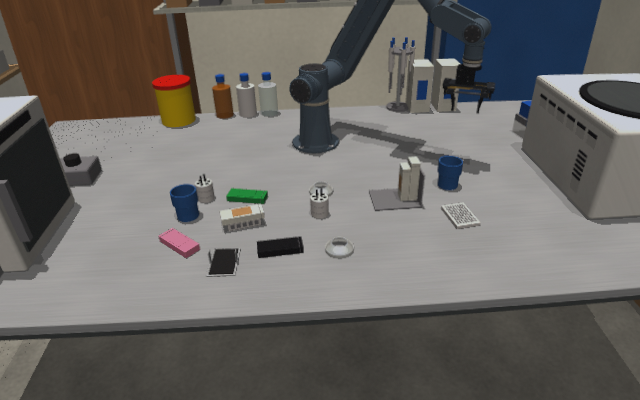

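The carton shapes in the top view are black (366,143), green (412,254), pink (481,160) and white with an orange-brown label (414,194). Only the last fits the description: white, labelled and lying on the rack. The stand is at (215,234), with the two white cartons at (184,236) and (197,235). I'll confirm it in a crop.

```bash
python3 - <<'E'
from h import *
im=robot.camera('top'); 
a=cv2.resize(im[160:235,370:460],None,fx=6,fy=6,interpolation=cv2.INTER_CUBIC)[:,:400*1]
a=cv2.resize(im[170:220,380:450],(400,286),interpolation=cv2.INTER_CUBIC)
b=cv2.resize(im[200:270,165:265],(800-400,280),interpolation=cv2.INTER_CUBIC)
b=cv2.copyMakeBorder(b,0,6,0,0,cv2.BORDER_CONSTANT)
s=robot.camera('scene')
c=cv2.resize(s[195:240,210:280],(400,257),interpolation=cv2.INTER_CUBIC)
d=cv2.resize(s[145:215,360:460],(400,257),interpolation=cv2.INTER_CUBIC)
save(np.vstack([np.hstack([a,b]),np.hstack([c,d])]),'crop1.png')
P=pose('top')
for z in (0.054,):
    for uv in [(387,187),(438,179)]: print(onz(P,*uv,z).round(3))
E
```

```text
[ 0.626 -0.197  0.054]
[ 0.647 -0.336  0.054]
```

View pics/crop1.png

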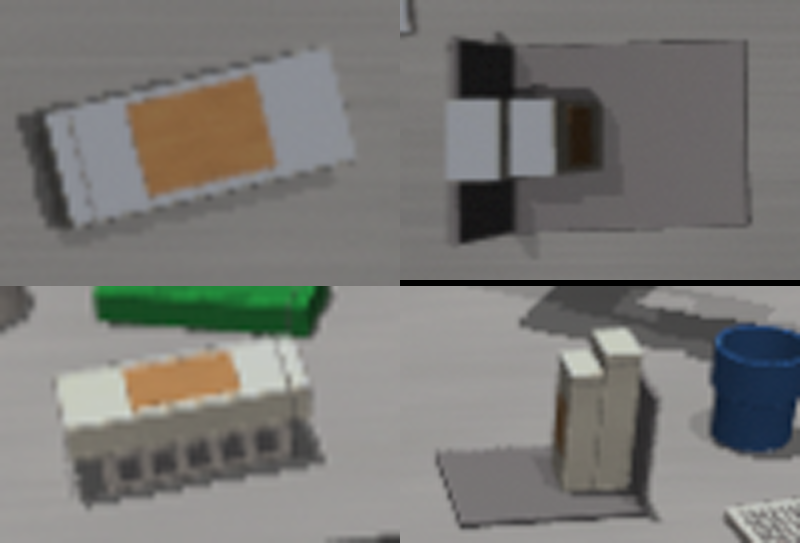

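The crop confirms it: the labelled white carton lies on the white rack, with its top corners near (388,190), (437,178), (442,198) and (393,210). The stand's base opens to the right, and the two cartons stand against its dark back wall.

```bash
python3 - <<'E'
from h import *
P=pose('top')
def C(pts,u0,v0,s,z): return np.array([onz(P,u0+(x+.5)/s-.5,v0+(y+.5)/s-.5,z) for x,y in pts])
k=C([(47,115),(328,47),(355,160),(75,228)],380,170,400/70,.054)
print('carton',k.round(4).tolist(),k.mean(0).round(4)); print('len',np.linalg.norm(k[0]-k[1]),np.linalg.norm(k[2]-k[3]),'w',np.linalg.norm(k[1]-k[2]))
d=k[0]+k[3]-k[1]-k[2]; d/=np.linalg.norm(d); print('dir left',d.round(3),'yaw',np.arctan2(d[1],d[0]))
X=lambda pts,z:C([(x-400,y) for x,y in pts],165,200,4,z)
f=X([(508,99),(556,99),(556,175),(508,175)],.138); print('front',f.round(4).tolist(),f.mean(0).round(4))
b=X([(446,99),(501,99),(501,180),(446,180)],.158); print('back',b.round(4).tolist(),b.mean(0).round(4))
s=X([(747,40),(750,224)],.008);print('base front',s.round(4).tolist(),s.mean(0).round(4),np.linalg.norm(s[0]-s[1]))
for n,uv in dict(adA=(319,209),adB=(475,260),capb=(315,261),capa=(302,140),buckB=(491,219)).items(): print(n,onz(P,*uv,.07).round(3))
o=robot.get_obs();print(o['time'],R.from_quat(o['tool_rot']).as_matrix().round(3).tolist(),o['position'],np.array(robot.camera_model('wrist')['T_tool_cam']).round(3).tolist(),robot.camera_model('wrist')['fx'])
E
```

```text
carton [[0.619, -0.1991, 0.054], [0.6506, -0.3332, 0.054], [0.5966, -0.3444, 0.054], [0.5653, -0.2113, 0.054]] [ 0.6079 -0.272   0.054 ]
len 0.13776548912368858 0.1367983842811026 w 0.05512405211758893
dir left [-0.229  0.973  0.   ] yaw 1.8021185151925607
front [[0.5274, 0.3059, 0.138], [0.5272, 0.2761, 0.138], [0.48, 0.2754, 0.138], [0.4803, 0.3051, 0.138]] [0.5037 0.2906 0.138 ]
back [[0.5273, 0.3378, 0.158], [0.5271, 0.3043, 0.158], [0.4778, 0.3034, 0.158], [0.4781, 0.3368, 0.158]] [0.5026 0.3206 0.158 ]
base front [[0.5698, 0.1778, 0.008], [0.4416, 0.1749, 0.008]] [0.5057 0.1763 0.008 ] 0.12820915533224858
adA [ 0.567 -0.012  0.07 ]
adB [ 0.43  -0.422  0.07 ]
capb [ 0.43  -0.001  0.07 ]
capa [0.754 0.033 0.07 ]
buckB [ 0.538 -0.469  0.07 ]
0.8 [[-0.923, 0.386, 0.0], [0.386, 0.923, 0.0], [-0.0, 0.0, -1.0]] [0.24091863 0.57668351 0.2225825 ] [[0.0, -0.968, -0.25, 0.068], [1.0, 0.001, -0.001, 0.001], [0.001, -0.25, 0.968, -0.161], [0.0, 0.0, 0.0, 1.0]] 301.96674101790035
```

```bash
cat >> h.py <<'E'
def rot(ydir,zdir):
    z=np.array(zdir,float);z/=np.linalg.norm(z);y=np.array(ydir,float);y-=z*(y@z);y/=np.linalg.norm(y)
    return np.column_stack([np.cross(y,z),y,z])
T30=np.radians(30)
L=np.array([-.229,.973,0]);W=np.array([.973,.229,0]);Z=np.array([0,0,1.])
CC=np.array([.608,-.272,.042])
Rg=rot(W,-Z*np.cos(T30)-L*np.sin(T30))
tg=CC+.038*L+Rg[:,2]*.015           # TCP at grasp
S=np.array([-.02,1,0]);S/=np.linalg.norm(S);SW=np.array([1,.02,0])
Rp=rot(SW,S*np.cos(T30)-Z*np.sin(T30))
FC=np.array([.5037,.2906,0])
def place(gap=.003,up=0,back=0):
    c=FC-S*(.026+gap)+Z*(.078+up)-S*back
    return c+.038*Z+Rp[:,2]*.015
def rel(Rt,t,R0=None,p0=None):
    o=robot.get_obs()
    R0=R.from_quat(o['tool_rot']).as_matrix() if R0 is None else R0; p0=o['position'] if p0 is None else p0
    print('dp',(R0.T@(np.array(t)-p0)*1000).round(1).tolist(),'rot',R.from_matrix(R0.T@Rt).as_rotvec().round(3).tolist(),'t',np.round(t,4))
E
python3 - <<'E'
from h import *
rel(Rg,tg-Rg[:,2]*.12+Z*.03)
rel(Rg,tg)
E
```

```text
dp [-612.8, -568.3, 59.6] rot [0.247, -0.484, 0.922] t [ 0.5873 -0.1839  0.1629]
dp [-648.0, -616.9, 193.6] rot [0.247, -0.484, 0.922] t [ 0.601  -0.2423  0.029 ]
```

```bash
python3 -m jog '{"dp":[[-50,-50,-60],[-300,-280,-60],[-300,-280,-60],[-300,-280,-60],[-300,-280,-60],[-300,-280,-60],[-300,-280,-60],[-300,-280,-60],[-500,-460,-40],[-500,-460,-40],[-500,-460,-40],[-500,-460,-40]],"delta_rot":[[0,0,0.1],[0,0,0.2],[0,0,0.35],[0,0,0.5],[0,0,0.6],[0,0,0.7],[0,0,0.8],[0,0,0.92],[0,0,0.92],[0,0,0.92],[0,0,0.92],[0,0,0.92]],"gripper":[1,1,1,1,1,1,1,1,1,1,1,1]}'
python3 - <<'E'
from h import *
rel(Rg,tg-Rg[:,2]*.12+Z*.03);print(robot.get_obs()['q'])
E
```

```text
time: 2.0
position: [0.486, 0.0413, 0.2686]
tool_rot: [0.612, 0.791, 0.0, 0.0]
ft_force: [-0.1, 1.4, -0.4]
grip_width: 0.0872
grip_force: 0.0
dp [-243.4, 41.2, 105.7] rot [0.007, -0.523, 0.023] t [ 0.5873 -0.1839  0.1629]
[-1.45049447e-01  2.83066614e-01  1.71043291e+00  2.71843014e-04
  1.14710008e+00 -3.99760408e-01]
```

```bash
python3 -m jog '{"dp":[[-60,10,0],[-120,20,0],[-180,40,20],[-240,41,60],[-243,41,90],[-243,41,106],[-243,41,106],[-243,41,106],[-243,41,106],[-243,41,106]],"delta_rot":[[0,-0.1,0.02],[0,-0.2,0.02],[0,-0.3,0.02],[0,-0.4,0.02],[0.007,-0.52,0.02],[0.007,-0.523,0.02],[0.007,-0.523,0.02],[0.007,-0.523,0.02],[0.007,-0.523,0.02],[0.007,-0.523,0.02]],"gripper":[1,1,1,1,1,1,1,1,1,1]}'
python3 - <<'E'
from h import *
o=robot.get_obs();im=robot.camera('wrist');P=pose('wrist')
v=im.copy()
for s in (1,-1):
  for w in (1,-1):
    for z in (.012,):
      p=proj(P,CC+L*.07*s+W*.028*w+Z*z);print(p.round(1));cv2.circle(v,tuple(int(a) for a in p.round()),3,(255,0,0),1)
save(v,'w1.png');rel(Rg,tg);print(o['q'].round(3))
E
```

```text
time: 3.0
position: [0.5875, -0.1812, 0.1649]
tool_rot: [0.598, 0.758, -0.16, 0.204]
ft_force: [-0.3, 0.2, 1.0]
grip_width: 0.087
grip_force: 0.0
[348.2 165.8]
[285.3 165.7]
[339.8 258.1]
[293.8 258.1]
dp [13.8, -1.2, 148.9] rot [0.004, 0.002, 0.002] t [ 0.601  -0.2423  0.029 ]
[-0.261  0.568  1.707 -0.718  0.733  0.017]
```

View pics/w1.png

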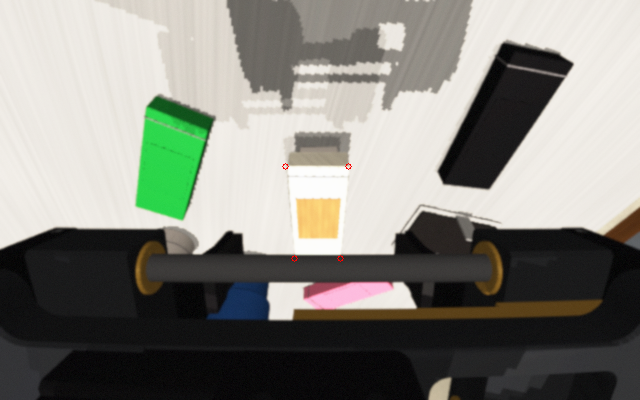

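The wrist view shows the carton's left-end top edge from (289,166) to (349,166). My projection gives 285 to 348, which is within 2 mm. I'm descending and gripping.

```bash
python3 -m jog '{"dp":[[14,0,40],[14,0,70],[14,0,95],[14,0,115],[14,0,130],[14,0,140],[14,0,149],[14,0,149],[14,0,149],[14,0,149]],"delta_rot":[[0.004,0.002,0.002],[0.004,0.002,0.002],[0.004,0.002,0.002],[0.004,0.002,0.002],[0.004,0.002,0.002],[0.004,0.002,0.002],[0.004,0.002,0.002],[0.004,0.002,0.002],[0.004,0.002,0.002],[0.004,0.002,0.002]],"gripper":[1,1,1,1,1,1,1,1,1,1]}' && python3 -m jog '{"dp":[[0,0,0],[0,0,0],[0,0,0],[0,0,0],[0,0,0],[0,0,0],[0,0,0],[0,0,0]],"delta_rot":[[0,0,0],[0,0,0],[0,0,0],[0,0,0],[0,0,0],[0,0,0],[0,0,0],[0,0,0]],"gripper":[-1,-1,-1,-1,-1,-1,-1,-1]}' 35
python3 - <<'E'
from h import *
rel(Rg,tg);rel(Rg,tg+Z*.15)
E
```

```text
time: 4.05
position: [0.601, -0.2419, 0.027]
tool_rot: [0.6, 0.758, -0.161, 0.201]
ft_force: [0.1, -1.1, -0.3]
grip_width: 0.087
grip_force: 0.0
time: 4.85
position: [0.6007, -0.2421, 0.0263]
tool_rot: [0.6, 0.758, -0.161, 0.201]
ft_force: [0.6, 1.1, 1.1]
grip_width: 0.0559
grip_force: 35.0
dp [-1.6, 0.2, -2.2] rot [-0.004, -0.002, 0.001] t [ 0.601  -0.2423  0.029 ]
dp [-76.2, -0.3, -132.3] rot [-0.004, -0.002, 0.001] t [ 0.601  -0.2423  0.179 ]
```

```bash
python3 -m jog '{"dp":[[-10,0,-17],[-35,0,-60],[-60,0,-104],[-85,0,-147],[-110,0,-190],[-130,0,-225],[-130,0,-225],[-130,0,-225]],"delta_rot":[[0,0,0],[0,0,0],[0,0,0],[0,0,0],[0,0,0],[0,0,0],[0,0,0],[0,0,0]],"gripper":[-1,-1,-1,-1,-1,-1,-1,-1]}'
cat >> h.py <<'E'
# carton in tool frame from the pose measured at the grasp
pg=np.array([.6007,-.2421,.0263]);Rgm=R.from_quat([.6,.758,-.161,.201]).as_matrix()
ctool=Rgm.T@(CC+.001*W-pg)           # centre
Rct=Rgm.T@np.column_stack([L,-W,Z])   # carton axes (x=left end) in tool
Rcp=np.column_stack([Z,-SW/np.linalg.norm(SW),-S])  # wanted upright carton axes
def place2(gap=.003,up=0,back=0):
    Rt=Rcp@Rct.T; c=FC-S*(.026+gap+back)+Z*(.078+up); return Rt,c-Rt@ctool
E
python3 - <<'E'
from h import *
o=robot.get_obs();print(o['grip_width'],o['grip_force'],o['ft_force'],o['q'].round(2),np.linalg.det(Rcp),np.linalg.det(Rct))
rel(*place2(up=.1,back=.09))
E
```

```text
time: 5.65
position: [0.6013, -0.2424, 0.2866]
tool_rot: [0.6, 0.757, -0.161, 0.201]
ft_force: [-0.1, -1.3, -2.6]
grip_width: 0.0556
grip_force: 35.0
0.05564768873563447 34.983549088392465 [-0.05896599 -1.25257997 -2.61707815] [-0.36  0.43  1.53 -0.54  0.94 -0.32] 1.0000000000000002 0.9991699999999993
dp [420.8, 3.8, -151.6] rot [-0.063, 1.565, 0.221] t [0.5045 0.1873 0.2088]
```

```bash
python3 -m jog '{"dp":[[35,0,-13],[70,0,-25],[105,0,-38],[140,1,-50],[175,1,-63],[210,2,-76],[245,2,-88],[280,2,-101],[315,3,-114],[350,3,-126],[385,4,-139],[421,4,-152]],"delta_rot":[[-0.005,0.13,0.018],[-0.01,0.26,0.037],[-0.016,0.39,0.055],[-0.021,0.52,0.074],[-0.026,0.65,0.092],[-0.032,0.78,0.11],[-0.037,0.91,0.13],[-0.042,1.04,0.147],[-0.047,1.17,0.166],[-0.053,1.3,0.184],[-0.058,1.43,0.202],[-0.063,1.565,0.221]],"gripper":[-1,-1,-1,-1,-1,-1,-1,-1,-1,-1,-1,-1]}' && python3 -m jog '{"dp":[[0,0,0],[0,0,0]],"delta_rot":[[0,0,0],[0,0,0]],"gripper":[-1,-1]}'
python3 - <<'E'
from h import *
o=robot.get_obs();print(o['q'].round(2));rel(*place2(up=.1,back=.09))
im=robot.camera('wrist');P=pose('wrist');t=robot.camera('top');s=robot.camera('scene')
Pt=pose('top')
a=cv2.resize(im,(640,400));b=cv2.resize(t[190:270,160:320],(320,160),interpolation=cv2.INTER_CUBIC);c=cv2.resize(s[120:220,330:460],(208,160),interpolation=cv2.INTER_CUBIC)
v=np.zeros((560,640,3),np.uint8);v[:400]=a;v[400:,:320]=b;v[400:,330:538]=c;save(v,'w2.png')
for pt in [FC-S*.014+SW*.024+Z*.138,FC-S*.014-SW*.024+Z*.138,FC-S*.014+SW*.024+Z*.008]: print(proj(P,pt).round(1))
E
```

```text
time: 6.85
position: [0.5038, 0.1881, 0.2067]
tool_rot: [0.606, 0.617, 0.35, -0.361]
ft_force: [-1.0, -0.1, -2.9]
grip_width: 0.0556
grip_force: 35.0
time: 7.05
position: [0.5033, 0.1876, 0.2061]
tool_rot: [0.606, 0.618, 0.348, -0.361]
ft_force: [0.4, 0.5, -1.7]
grip_width: 0.0558
grip_force: 35.0
[-0.37  0.66  1.84  0.96  1.37 -0.96]
dp [2.2, 1.2, -1.7] rot [-0.004, 0.0, -0.006] t [0.5045 0.1873 0.2088]
[345.6 216.9]
[294.7 216.9]
[339.4 288.4]
```

View pics/w2.png

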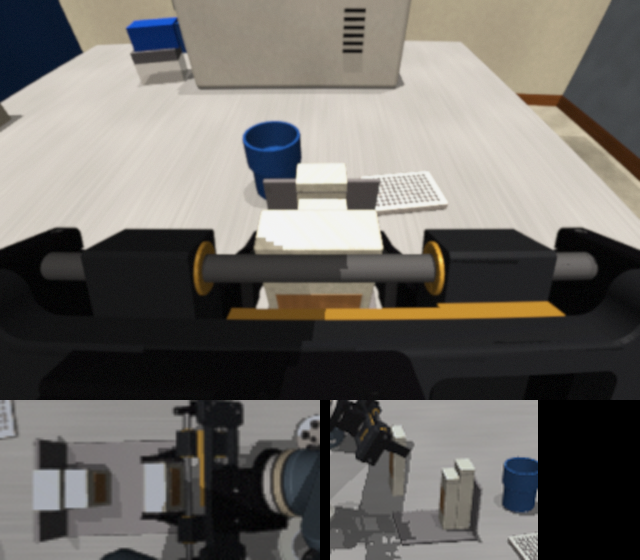

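The wrist view shows the held carton upright, its top edge from (260,211) to (379,211). It is centred within about 2 px of the standing cartons, whose top spans 297 to 346. I'll check its projected tilt and height, then come down in front of the row.

```bash
python3 - <<'E'
from h import *
P=pose('wrist');o=robot.get_obs();Rt=R.from_quat(o['tool_rot']).as_matrix()
for w in(1,-1):
  for z in (1,-1): print(proj(P,o['position']+Rt@(ctool+Rct@[.07,.028*w,.012*z])).round(1))
print((Rt@Rct).round(3).tolist(),(o['position']+Rt@ctool).round(4))
rel(*place2(up=.012,back=.04));rel(*place2(gap=.004,up=.012))
E
```

```text
[253.4 243. ]
[261.3 203. ]
[387.9 243.4]
[379.8 203.3]
[[-0.0, -0.999, 0.02], [0.002, -0.02, -1.0], [1.0, -0.0, 0.002]] [0.5071 0.1709 0.1776]
dp [-50.6, -0.8, 87.7] rot [0.0, 0.002, 0.0] t [0.5035 0.2373 0.1208]
dp [-31.1, -0.7, 121.5] rot [0.0, 0.002, 0.0] t [0.5027 0.2763 0.1208]
```

```bash
python3 -m jog '{"dp":[[-15,0,25],[-30,0,50],[-45,0,75],[-51,0,88],[-51,0,88],[-46,0,97],[-41,0,105],[-36,0,113],[-33,0,118],[-33,0,118],[-33,0,118]],"delta_rot":[[0,0.002,0],[0,0.002,0],[0,0.002,0],[0,0.002,0],[0,0.002,0],[0,0.002,0],[0,0.002,0],[0,0.002,0],[0,0.002,0],[0,0.002,0],[0,0.002,0]],"gripper":[-1,-1,-1,-1,-1,-1,-1,-1,-1,-1,-1]}'
python3 - <<'E'
from h import *
o=robot.get_obs();Rt=R.from_quat(o['tool_rot']).as_matrix();print((o['position']+Rt@ctool).round(4))
rel(*place2(gap=.004,up=.0))
w=robot.camera('wrist');s=robot.camera('scene');t=robot.camera('top')
a=cv2.resize(s[140:220,350:450],(500,400),interpolation=cv2.INTER_CUBIC)
b=cv2.resize(t[205:265,165:240],(300,240),interpolation=cv2.INTER_CUBIC)
c=cv2.resize(w[150:280,220:420],(300,160),interpolation=cv2.INTER_CUBIC)
save(np.hstack([a,np.vstack([b,c])]),'w3.png')
P=pose('scene');X=o['position']+Rt@ctool
for l in (1,-1): print([(proj(P,X+Rt@Rct@[.07*l,-.028,.012*z])-[350,140]).round(1).tolist() for z in(1,-1)])
E
```

```text
time: 8.3
position: [0.5025, 0.2734, 0.1211]
tool_rot: [0.604, 0.619, 0.35, -0.359]
ft_force: [0.5, -1.0, -1.7]
grip_width: 0.0556
grip_force: 35.0
[0.5041 0.2577 0.0904]
dp [-9.3, 0.3, 8.7] rot [-0.001, -0.001, 0.0] t [0.5027 0.2763 0.1088]
[[44.4, 24.0], [51.4, 23.6]]
[[42.0, 58.9], [48.6, 58.5]]
```

View pics/w3.png

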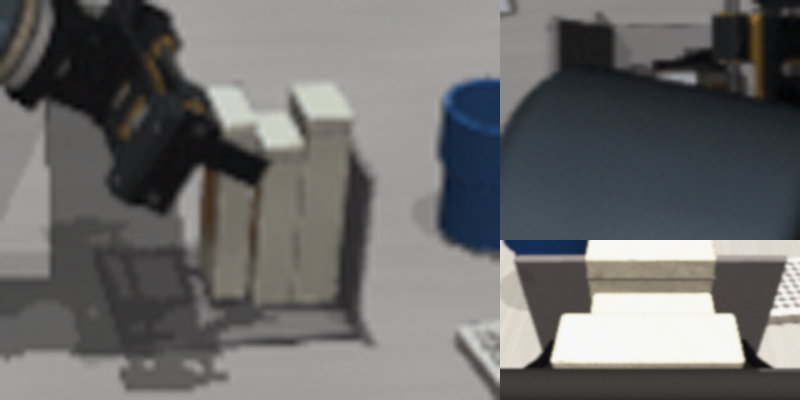

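The scene crop shows the carton upright and parallel to the row, its bottom edge at about (212,298)–(245,302), so a few mm above the base. In the wrist crop it is centred within about 1 mm. I'm lowering it gently.

```bash
python3 -m jog '{"dp":[[0,0,1.2],[-0.8,0,2],[-2,0,2.6],[-3,0,3.2],[-4,0,3.8],[-4,0,3.8]],"delta_rot":[[0,0,0],[0,0,0],[0,0,0],[0,0,0],[0,0,0],[0,0,0]],"gripper":[-1,-1,-1,-1,-1,-1]}'; for i in 1; do python3 -m jog '{"dp":[[-0.9,0,0.5],[-0.9,0,0.5]],"delta_rot":[[0,0,0],[0,0,0]],"gripper":[-1,-1]}'; done; python3 -m jog '{"dp":[[-0.9,0,0.5],[-0.9,0,0.5]],"delta_rot":[[0,0,0],[0,0,0]],"gripper":[-1,-1]}'
```

```text
time: 9.05
position: [0.5025, 0.2745, 0.1154]
tool_rot: [0.605, 0.618, 0.35, -0.359]
ft_force: [0.0, 0.5, -1.5]
grip_width: 0.0555
grip_force: 35.0
time: 9.25
position: [0.5025, 0.2745, 0.1145]
tool_rot: [0.605, 0.619, 0.35, -0.359]
ft_force: [-0.1, 0.3, -1.7]
grip_width: 0.0554
grip_force: 35.0
time: 9.45
position: [0.5025, 0.2745, 0.1135]
tool_rot: [0.605, 0.619, 0.35, -0.359]
ft_force: [1.0, -1.0, -2.2]
grip_width: 0.0555
grip_force: 35.0
```

```bash
python3 -m jog '{"dp":[[-0.9,0,0.5],[-0.9,0,0.5]],"delta_rot":[[0,0,0],[0,0,0]],"gripper":[-1,-1]}';python3 -m jog '{"dp":[[-0.9,0,0.5],[-0.9,0,0.5]],"delta_rot":[[0,0,0],[0,0,0]],"gripper":[-1,-1]}'; python3 -m jog '{"dp":[[-0.9,0,0.5],[-0.9,0,0.5]],"delta_rot":[[0,0,0],[0,0,0]],"gripper":[-1,-1]}'
```

```text
time: 9.65
position: [0.5025, 0.2745, 0.1124]
tool_rot: [0.605, 0.618, 0.35, -0.359]
ft_force: [0.1, -0.2, -1.4]
grip_width: 0.0559
grip_force: 35.0
time: 9.85
position: [0.5026, 0.2745, 0.1117]
tool_rot: [0.605, 0.618, 0.351, -0.36]
ft_force: [0.8, -0.5, -0.3]
grip_width: 0.0556
grip_force: 35.0
time: 10.05
position: [0.5026, 0.2747, 0.1116]
tool_rot: [0.604, 0.618, 0.351, -0.36]
ft_force: [-0.1, -2.3, 4.6]
grip_width: 0.0556
grip_force: 35.0
```

Contact with the base, 4.6 N upward. I'll lift 1 mm, close the gap by 3 mm and set it down again.

```bash
python3 -m jog '{"dp":[[0.9,0,-0.5],[1.6,0,0.8],[2.4,0,2.1],[2.4,0,2.1],[1.4,0,2.7],[1.4,0,2.7]],"delta_rot":[[0,0,0],[0,0,0],[0,0,0],[0,0,0],[0,0,0],[0,0,0]],"gripper":[-1,-1,-1,-1,-1,-1]}'
python3 - <<'E'
from h import *
s=robot.camera('scene');w=robot.camera('wrist')
a=cv2.resize(s[155:210,380:430],(500,550),interpolation=cv2.INTER_CUBIC)
c=cv2.resize(w[150:280,220:420],(300,195),interpolation=cv2.INTER_CUBIC);c=cv2.copyMakeBorder(c,0,355,0,0,cv2.BORDER_CONSTANT)
save(np.hstack([a,c]),'w4.png')
E
```

```text
time: 10.65
position: [0.5028, 0.2778, 0.1116]
tool_rot: [0.604, 0.618, 0.351, -0.36]
ft_force: [-0.2, -3.2, 7.9]
grip_width: 0.0558
grip_force: 35.0
```

View pics/w4.png

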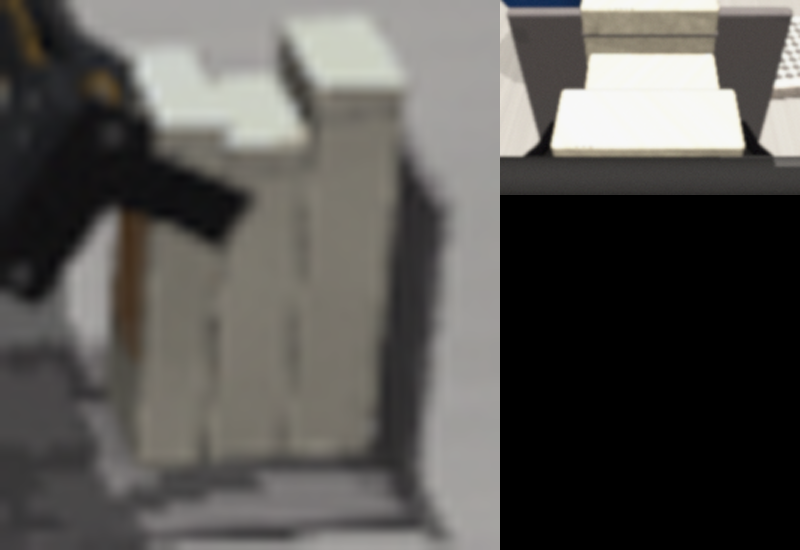

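The carton stands flush in the row, about 1–2 px from the front carton (seam near (212,400)). Its edges are parallel to the front carton's, and it is centred on it in the wrist view. I'm releasing it and backing off.

```bash
python3 -m jog '{"dp":[[0.4,0,-0.2],[0.4,0,-0.2],[0.4,0,-0.2],[0.4,0,-0.2],[0.4,0,-0.2],[0.4,0,-0.2],[0.4,0,-0.2]],"delta_rot":[[0,0,0],[0,0,0],[0,0,0],[0,0,0],[0,0,0],[0,0,0],[0,0,0]],"gripper":[0.5,0.6,0.7,0.8,0.8,0.8,0.8]}' && python3 -m jog '{"dp":[[0,0,-5],[0,0,-15],[0,0,-30],[0,0,-50],[0,0,-75],[0,0,-100],[0,0,-120],[0,0,-120],[0,0,-120]],"delta_rot":[[0,0,0],[0,0,0],[0,0,0],[0,0,0],[0,0,0],[0,0,0],[0,0,0],[0,0,0],[0,0,0]],"gripper":[0.8,0.8,0.8,0.8,0.8,0.8,0.8,0.8,0.8]}'
python3 - <<'E'
from h import *
s=robot.camera('scene');w=robot.camera('wrist')
a=cv2.resize(s[155:210,380:430],(400,440),interpolation=cv2.INTER_CUBIC)
t=robot.camera('top')
c=cv2.resize(w[80:280,200:440],(400,333),interpolation=cv2.INTER_CUBIC);d=cv2.resize(t[205:265,165:265],(400,240),interpolation=cv2.INTER_CUBIC)
save(np.hstack([cv2.copyMakeBorder(a,0,133,0,0,cv2.BORDER_CONSTANT),np.vstack([c,d])]),'w5.png')
E
```

```text
time: 11.45
position: [0.5024, 0.2776, 0.1107]
tool_rot: [0.605, 0.619, 0.35, -0.359]
ft_force: [-0.1, -0.5, -0.2]
grip_width: 0.0783
grip_force: 0.0
time: 12.35
position: [0.5052, 0.1726, 0.1707]
tool_rot: [0.605, 0.618, 0.351, -0.359]
ft_force: [0.6, -0.4, -0.6]
grip_width: 0.0785
grip_force: 0.0
```

View pics/w5.png

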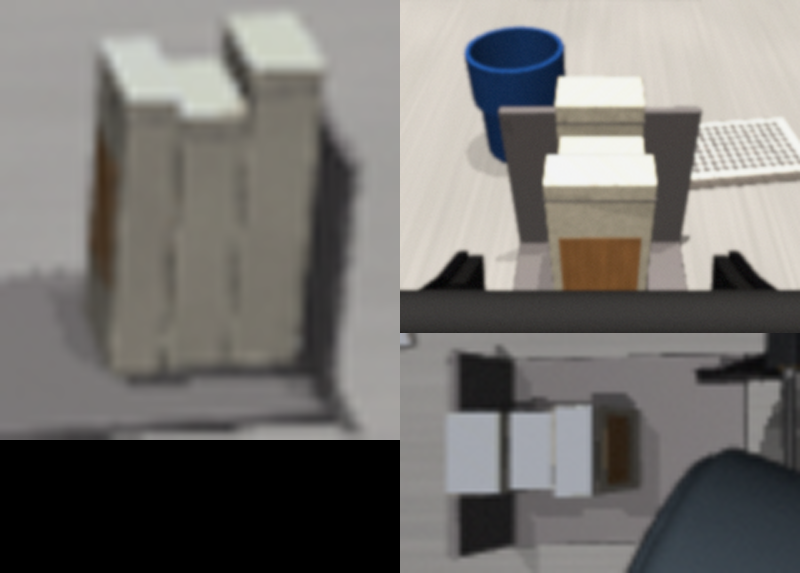

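The carton stands free and square in front of the other two. In the top view it spans 555–593 px, right up against the front carton, and the gripper is well clear. Handing in.

```bash
python3 -c "
from rig import robot; print(robot.hand_in())"
```

```text
the job is handed in; nothing more can be done
None
```

I stood the carton on its narrow end, square and close against the front carton, with both standing cartons still in place and nothing else touched; I handed the job in at about 12.5 s of the 48 s allowed, and no verdict came back.

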